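Touch off a clamped wooden blank on three faces

ROBOT

A 6-joint arm with a two-finger parallel gripper is mounted at the origin on the work surface. World frame = base frame: x ahead of the robot, y to its left, z up, the work surface at z = 0. Lengths are in mm, angles in rad, forces in N, time in s.
With the tool pointing down it reaches from about 350 to 975 mm from the base axis. Payload 7.1 kg.
Tool frame: the origin (TCP) lies between the finger pads; the fingertips stand 8 mm ahead of it and the grasp point (between the pads) lies 11 mm behind it; x points along the fingers, y is the direction in which the jaws open and shut, and the axes are right-handed (so a half turn about x gives the same grasp; the last joint's range is limited). The gripper opens to 88 mm and grips with 3 to 60 N. Pads are 20 mm wide; open, the fingers measure 115 mm over their backs; the gripper's body (75 mm by 178 mm) begins 61 mm behind the grasp point.
Start: joints at [1.085, 0.423, 1.63, -0, 1.089, -0.019], TCP at [281.237, 558.131, 199.475] pointing down, gripper open.
Joint ranges: [-3, 3], [-0.9, 2.11], [0.09, 2.58], [-1.31, 4.45], [0.11, 2.69], [-2.54, 2.54]. Speed limits (rad/s): [2.39, 2.39, 3.01, 3.14, 3.14, 3.14].

INTERFACE

Orientations are given as a rotation vector (axis times angle).
In Python, from workcell import ctrl gives the robot as it stands.
- The arm moves only by the tool apply_moves, never from a script. Its argument "increments" is a list of rows, each an object with "gripper": the opening in per cent of the stroke, from 0 (shut) to 100 (fully open); "delta_pos": the shift along the tool's x, y, z in cm, a list of three; "dr": the turn, a rotation vector about the tool's x, y, z in rad, a list of three. In form: [{"gripper": gripper, "delta_pos": [dx, dy, dz], "dr": [ax, ay, az]}, ...]. A call has exactly 5 rows; each row shifts and turns the commanded pose from where the row before left it, along the tool's axes as they then stand; what a row does not reach is not made up. A row lasts 1/12 s, in which the tool goes at most 41.7 mm and 7.16 degrees, less where a joint would pass 70% of its speed; a pose out of reach is approached as far as the arm can. A call with a gripper value outside its range is refused whole. The fingers move at their own pace and stop on an object; the grip force is fixed at half the most. Time passes only in rows, so rows that do not move let the fingers close, or fill a call up. It gives the time, the measured TCP pose, the force and the opening at its end, in the units of the state.
- ctrl.get_obs(): the state, without advancing time (a new reading comes with each control period).
- ctrl.get_image(name): name is "side" or "top" or "wrist"; returns a dict with "img" (400x640x3 uint8, red, green, blue), "range_z" (400x640 float32, mm along the optical axis (not along the pixel's ray), 0 where there is no reading), "mtx" (3x3 intrinsics, pixels), "rvec" (rotation vector, rad) and "tvec" (3), from world to camera coordinates, as OpenCV has them. Camera axes: x right, y down, z forward; pixel columns grow to the right and rows downward; lengths in mm; the calibration is good to about 2 mm. A picture is of the moment at which its call begins.
- ctrl.close_job(): hands the job in, once; it reports no verdict.
The state is a dict: "t": time; "qpos": joint angles; "qvel": joint speeds; "joint_torque": joint torques, N m; "ee_pos": TCP position; "orientation": TCP orientation; "ft_force": force on the tool from outside, world axes, zero at the start; "moment": the same for the moment, N m; "width": finger opening in mm.
Only numpy, scipy, OpenCV 4.12 (cv2) and the standard library are available. Lean on these libraries where they do the work, as an engineer would, in place of code of your own. Each camera call takes 0.05 s, during which the arm holds its last target. There are 200 camera calls.

TASK

Take the touch probe from its yellow stand and, with its red ball, gently touch the clamped wooden block on its three blue marks so that the machine knows where the block lies: first the top, then the free long side, then the free end, pressing until the sprung stylus gives a little and pausing a moment on each. Then hang the probe back upright in the middle of its stand and let go, leaving the other things on the bench where they are.

Things in the scene. Friction and masses are not known exactly. Their poses are not given: they have to be found in the camera images.
- probe: Loose touch probe, 0.2 kg, upright in its stand. Top down: orange cap 2 mm, black square grip body 30 x 30 x 50 mm (hold by two opposite flats), steel flange 46 mm diameter x 6 mm, sprung stylus with a red ball. Origin: centre of the flange's underside, on the axis; z up, x and y square to the flats; grip body 6 to 56 mm above the origin.
- ball (a point): Centre of the probe's red ball (12 mm diameter), on the probe's axis 58 mm below the flange's underside. The stylus (6 mm diameter) is sprung: the ball yields about 2 mm per newton, sideways in any direction or upward, up to 8 mm, and springs back; past 8 mm it is rigid.
- stylus: The sprung stylus with the red ball. Origin on the probe's axis at the flange's underside.
- stand: Fixed yellow fork, dark steel base 110 x 90 mm. Two level prongs along its x, each 23 mm wide, 75 long, tops 90 mm above the bench, a 24 mm slot between, open to its -x; back plate of the same height 37 to 53 mm along +x. The stylus hangs in the slot, the flange lies on both prongs. Origin: on the bench below the rest point; z up.
- stand_rest (a point): The place where the centre of the flange's underside rests: on the slot's centre line, level with the prong tops, 90 mm above the bench.
- blank: Light wooden block 80 x 160 x 60 mm (x, y, z), clamped immovably on a green plate 160 x 240 x 20 mm (same centre, axes) on the bench. Its -x side and -y end touch low aluminium fences; +x long side and +y end are free. Toggle clamp with red handle comes from -x over its top at y = -40 mm (40 mm wide, up to 127 mm above the bench). Origin: centre of its underside; z up.
- mark_top (a point): Centre of the blue disc (20 mm diameter) on the block's top face, at (0, 40, 60) mm in the block's frame.
- mark_side (a point): Centre of the blue disc (20 mm diameter) on the block's free long side (facing its +x), at (40, 30, 35) mm in the block's frame, 25 mm below the top.
- mark_end (a point): Centre of the blue disc (20 mm diameter) on the block's free end (facing its +y), at (0, 80, 35) mm in the block's frame, 25 mm below the top.
- glue: White glue bottle with a red cap, 56 mm diameter, 150 mm tall, standing; bystander. Origin: centre of its underside.
- pencil_cup: Blue ceramic cup with pencils, 76 mm diameter, cup 90 mm and pencils 160 mm tall; bystander. Origin: centre of its underside.
- offcut: Loose wooden offcut 60 x 140 x 30 mm; bystander. Origin: centre of its underside.
There are look-alikes about, which are no part of the job. What is shaped like the probe but pink or purple is not meant.

How it is judged:
By the outcome, as a careful person would: the job done as asked, in the order asked, and still so for the second after the job is handed in, with the robot touching nothing.
It also fails if it takes over 67 s, if anything falls off the work surface, if the arm or the gripper's body presses on something with over 40 N, if the wrist force passes 120 N, or if a joint passes its speed limit or range.

## Working session

There is one attempt and no reset: what is moved stays moved. The work goes in short steps, Python scripts to look and compute and a tool call to move; the robot and the scene stay as the last step left them, time stands still between calls to the robot, and variables do not carry over. Pictures are saved under pics/ and viewed, about 8 in all and at most 12, crops included, and the job is handed in when it is done.

Besides the shell and the picture viewer there is one more tool, called after "Call:" by a JSON object that holds its "api" and its "payload". apply_moves: Moves the arm, as the interface text tells. Its arguments: {"type":"object","properties":{"increments":{"type":"array","items":{"type":"object","properties":{"gripper":{"type":"number"},"delta_pos":{"type":"array","items":{"type":"number"}},"dr":{"type":"array","items":{"type":"number"}}}}}},"required":["increments"]}

```bash
ls; mkdir -p pics
cat > h.py <<'E'
import numpy as np, cv2
from workcell import ctrl
from scipy.spatial.transform import Rotation as Rn
def grab(name):
    d=ctrl.get_image(name); d['R']=cv2.Rodrigues(np.array(d['rvec'],float))[0]; return d
def pts(d):
    "world xyz for every pixel from range"
    z=d['range_z'].astype(float); v,u=np.indices(z.shape); K=d['mtx']
    c=np.stack([(u-K[0][2])/K[0][0]*z,(v-K[1][2])/K[1][1]*z,z],-1)
    return (c-np.ravel(d['tvec']))@d['R']
def save(d,fn,crop=None,s=1):
    im=d['img'][:,:,::-1]
    if crop: u0,v0,u1,v1=crop; im=im[v0:v1,u0:u1]
    cv2.imwrite(fn,cv2.resize(im,None,fx=s,fy=s,interpolation=cv2.INTER_CUBIC))
def proj(d,P):
    return cv2.projectPoints(np.array(P,float).reshape(-1,3),np.array(d['rvec'],float),np.array(d['tvec'],float),np.array(d['mtx'],float),None)[0].reshape(-1,2)
def ray(d,u,v,z):
    K=np.array(d['mtx']); o=-d['R'].T@np.ravel(d['tvec']); r=d['R'].T@np.linalg.solve(K,[u,v,1.]); return o+r*(z-o[2])/r[2]
E
python3 - <<'E'
from h import *
a=grab('top');b=grab('side')
save(a,'pics/top.png');save(b,'pics/side.png')
np.savez('ts.npz',top=pts(a),side=pts(b))
for d in(a,b):print(-d['R'].T@np.ravel(d['tvec']),d['R'][2],d['mtx'])
print(ctrl.get_obs())
E
```

```text
pics
[ 458.55316023  -10.78980748 1037.349256  ] [ 0.11960904 -0.03210516 -0.99230184] [[414.64686072   0.         316.292564  ]
 [  0.         414.64686072 194.08498655]
 [  0.           0.           1.        ]]
[ 309.15205046 -670.97012769  923.65291173] [ 0.24794491  0.58473369 -0.77240522] [[386.03486274   0.         317.2086621 ]
 [  0.         386.03486274 201.27537643]
 [  0.           0.           1.        ]]
{'t': 0.1, 'qpos': array([ 1.08499608e+00,  4.23733892e-01,  1.63055887e+00,  3.81471169e-06,
        1.08863872e+00, -1.90005458e-02]), 'qvel': array([ 4.79330436e-07, -1.81506096e-03, -1.31380857e-03, -5.42081083e-04,
       -9.29063589e-04, -1.21175904e-03]), 'joint_torque': array([-3.04393589e-04, -5.45613313e+01, -2.74323875e+01,  6.44706097e-02,
        1.88124290e-02, -3.35842083e-05]), 'ee_pos': array([281.00556677, 557.69067118, 198.82002358]), 'orientation': array([ 0.36501314,  1.53996797, -0.36706351]), 'ft_force': array([ 0.44614819,  0.84910057, -0.25334745]), 'moment': array([ 0.02251774, -0.00355579,  0.04917548]), 'width': 87.8280832298619}
```

View pics/top.png

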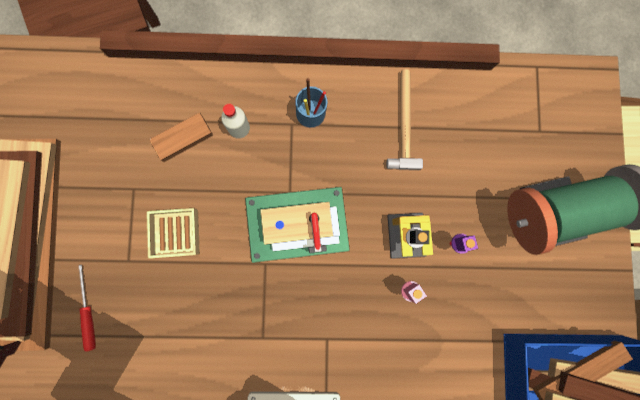

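View pics/side.png

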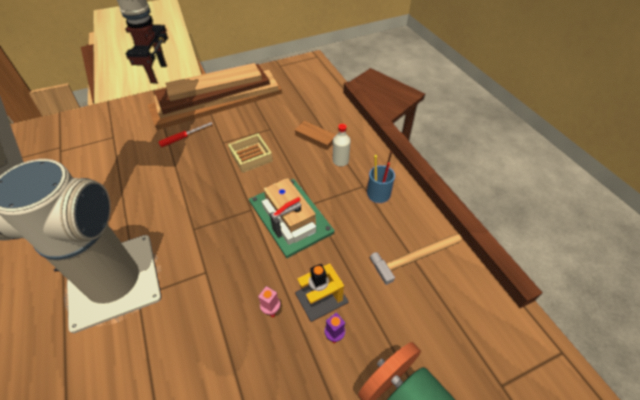

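Top view: the black probe with an orange cap is at (420,237), in the yellow stand. The look-alikes are purple (464,243) and pink (413,292), and neither is in a stand. The block is at (297,223) with the clamp coming from below and the top mark at (280,225). Its free side faces up in the image and its free end faces left. Next I confirm this in a crop and measure.

Run:
```python
from h import *
a=grab('top');P=pts(a);save(a,'pics/crop.png',(230,170,490,310),3)
hsv=cv2.cvtColor(a['img'],cv2.COLOR_RGB2HSV);H,S,V=cv2.split(hsv)
v,u=np.indices(H.shape)
def rep(n,m):
    q=P[m]; print(n,m.sum(),'uv',u[m].mean().round(1),v[m].mean().round(1),'med',np.median(q,0).round(1),'min',q.min(0).round(),'max',q.max(0).round())
    return q
def rect(m):
    c=cv2.minAreaRect(P[m][:,:2].astype(np.float32));print('  rect',np.round(c[0],1),np.round(c[1],1),round(c[2],2))
win=lambda a,b,c,d:(u>=a)&(u<c)&(v>=b)&(v<d)
m=win(230,170,360,280)&(abs(P[...,2]-80)<5);rep('blocktop',m);rect(m)
m2=m&(H>100)&(H<130)&(S>120);rep('mark',m2)
m=win(230,170,360,280)&(H>60)&(H<95)&(S>80)&(abs(P[...,2]-20)<6);rep('plate',m);rect(m)
m=win(375,200,445,270)&(H>20)&(H<35)&(S>150)&(abs(P[...,2]-90)<6);rep('yellow',m);rect(m)
m=win(375,200,445,270)&(P[...,2]>130);rep('cap',m);rect(m)
m=win(375,200,445,270)&(P[...,2]>4)&(P[...,2]<20)&(S<90);rep('base',m);rect(m)
for n,x in(('purple',(450,225,485,260)),('pink',(395,270,435,310))):
    rep(n,win(*x)&(P[...,2]>40))
```

```text
blocktop 2208 uv 295.0 222.8 med [506.1   8.7  80.2] min [451. -82.  75.] max [556.  85.  85.]
  rect [497.1   0.8] [ 98.3 159.9] 8.1
mark 44 uv 279.3 224.3 med [502.4  42.4  80.6] min [494.  33.  77.] max [510.  50.  85.]
plate 2645 uv 291.8 221.0 med [528.4  27.8  20. ] min [ 415. -124.   14.] max [598. 129.  26.]
  rect [507.5   2.7] [156.3 236.8] 7.85
yellow 299 uv 413.4 225.6 med [ 513.9 -265.3   89.8] min [ 437. -307.   84.] max [ 528. -234.   94.]
  rect [ 483.5 -271.5] [87.7 70.8] 3.85
cap 240 uv 420.0 237.6 med [ 475.7 -266.4  146.5] min [ 459. -286.  130.] max [ 491.  -11. 1037.]
  rect [ 475.1 -148.1] [ 28.4 275.2] 0.99
base 613 uv 400.1 236.9 med [ 477.1 -244.7    9.9] min [ 428. -313.    4.] max [ 541. -224.   19.]
  rect [ 485.1 -270.5] [108.7  88.1] 4.3
purple 407 uv 463.6 243.3 med [ 467.2 -375.3  111. ] min [ 444. -401.   64.] max [ 489.  -11. 1037.]
pink 391 uv 412.6 292.1 med [ 356.9 -258.5  116.5] min [ 333. -285.   63.] max [ 459.  -11. 1037.]
```

View pics/crop.png

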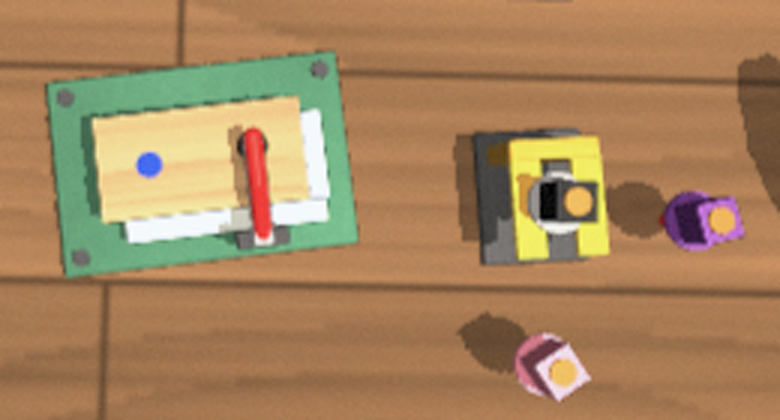

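Confirmed: the black probe with the orange cap is in the yellow fork. The slot runs along world x with its opening towards the robot, at a yaw of about 4°. Next I work out the approach in tool axes.

```bash
cat >> h.py <<'E'
def go(target,yaw=None,jaw0=None):
    "print tool-frame shift (cm) and turn to a tool-down pose with jaw axis at yaw deg (mod 180)"
    o=ctrl.get_obs(); R=Rn.from_rotvec(o['orientation']).as_matrix(); p=np.array(o['ee_pos'])
    print('t %.2f'%o['t'],'pos',p.round(1),'x',R[:,0].round(3),'y',R[:,1].round(3),'F',np.round(o['ft_force'],2),'w',round(o['width'],1),'q',np.round(o['qpos'],2))
    d=R.T@(np.array(target)-p)/10; n=np.linalg.norm(d)
    print('shift cm',d.round(3),'rows',round(n/4.17,1))
    if yaw is not None:
        x=np.array([0,0,-1.]);y=np.array([np.cos(np.radians(yaw)),np.sin(np.radians(yaw)),0])
        for s in(1,-1):
            T=np.stack([x,s*y,np.cross(x,s*y)],1); r=Rn.from_matrix(R.T@T).as_rotvec(); print('turn',r.round(4),'rows',round(np.degrees(np.linalg.norm(r))/7.16,1))
E
python3 - <<'E'
from h import *
go((440,-272,250),94)
go((440,-272,250),4)
E
```

```text
t 0.15 pos [281.  557.7 198.9] x [-0.001 -0.001 -1.   ] y [ 0.45   0.893 -0.001] F [-0.74 -0.19 -0.54] w 87.8 q [ 1.08  0.42  1.63 -0.    1.09 -0.02]
shift cm [ -5.033 -66.949  51.536] rows 20.3
turn [-5.366e-01 -3.000e-04  1.100e-03] rows 4.3
turn [2.605e+00 1.500e-03 4.000e-04] rows 20.8
t 0.15 pos [281.  557.7 198.9] x [-0.001 -0.001 -1.   ] y [ 0.45   0.893 -0.001] F [-0.74 -0.19 -0.54] w 87.8 q [ 1.08  0.42  1.63 -0.    1.09 -0.02]
shift cm [ -5.033 -66.949  51.536] rows 20.3
turn [1.0342e+00 6.0000e-04 1.1000e-03] rows 8.3
turn [-2.1074e+00 -1.2000e-03  7.0000e-04] rows 16.9
```

Call:
{"api": "apply_moves", "payload": {"increments": [{"gripper":100,"delta_pos":[-0.5,0,0],"dr":[0.1034,0,0]},{"gripper":100,"delta_pos":[-0.5,0,0],"dr":[0.1034,0,0]},{"gripper":100,"delta_pos":[-0.5,0,0],"dr":[0.1034,0,0]},{"gripper":100,"delta_pos":[-0.5,0,0],"dr":[0.1034,0,0]},{"gripper":100,"delta_pos":[-0.5,0,0],"dr":[0.1034,0,0]}]}}

```text
t: 0.57
ee_pos: [281.1, 557.9, 224.3]
orientation: [0.77, 1.43, -0.772]
ft_force: [0.7, -0.4, 0.5]
width: 87.6
```

Call:
{"api": "apply_moves", "payload": {"increments": [{"gripper":100,"delta_pos":[-0.5,0,0],"dr":[0.1034,0,0]},{"gripper":100,"delta_pos":[-0.5,0,0],"dr":[0.1034,0,0]},{"gripper":100,"delta_pos":[-0.5,0,0],"dr":[0.1034,0,0]},{"gripper":100,"delta_pos":[-0.5,0,0],"dr":[0.1034,0,0]},{"gripper":100,"delta_pos":[-0.5,0,0],"dr":[0.1034,0,0]}]}}

```text
t: 0.98
ee_pos: [281.1, 557.9, 249.4]
orientation: [1.161, 1.239, -1.162]
ft_force: [-0.1, 0.2, -0.3]
width: 88.0
```

Call:
{"api": "apply_moves", "payload": {"increments": [{"gripper":100,"delta_pos":[0,0.4,3.35],"dr":[0,0,0]},{"gripper":100,"delta_pos":[0,0.4,3.35],"dr":[0,0,0]},{"gripper":100,"delta_pos":[0,0.4,3.35],"dr":[0,0,0]},{"gripper":100,"delta_pos":[0,0.4,3.35],"dr":[0,0,0]},{"gripper":100,"delta_pos":[0,0.4,3.35],"dr":[0,0,0]}]}}

```text
t: 1.4
ee_pos: [312.7, 390.8, 249.2]
orientation: [1.157, 1.242, -1.158]
ft_force: [0.3, -0.4, -0.2]
width: 87.8
```

Call:
{"api": "apply_moves", "payload": {"increments": [{"gripper":100,"delta_pos":[0,0.4,3.35],"dr":[0,0,0]},{"gripper":100,"delta_pos":[0,0.4,3.35],"dr":[0,0,0]},{"gripper":100,"delta_pos":[0,0.4,3.35],"dr":[0,0,0]},{"gripper":100,"delta_pos":[0,0.4,3.35],"dr":[0,0,0]},{"gripper":100,"delta_pos":[0,0.4,3.35],"dr":[0,0,0]}]}}

```text
t: 1.82
ee_pos: [344.3, 225.1, 249.4]
orientation: [1.157, 1.242, -1.157]
ft_force: [1.0, -0.3, -0.2]
width: 87.8
```

Call:
{"api": "apply_moves", "payload": {"increments": [{"gripper":100,"delta_pos":[0,0.4,3.35],"dr":[0,0,0]},{"gripper":100,"delta_pos":[0,0.4,3.35],"dr":[0,0,0]},{"gripper":100,"delta_pos":[0,0.4,3.35],"dr":[0,0,0]},{"gripper":100,"delta_pos":[0,0.4,3.35],"dr":[0,0,0]},{"gripper":100,"delta_pos":[0,0.4,3.35],"dr":[0,0,0]}]}}

```text
t: 2.23
ee_pos: [376.0, 59.5, 249.6]
orientation: [1.157, 1.241, -1.157]
ft_force: [1.5, 0.3, -0.7]
width: 87.8
```

Run:
```python
from h import *
a=grab('wrist');save(a,'pics/w1.png')
print(-a['R'].T@np.ravel(a['tvec']),a['R'])
go((440,-272,250),4)
```

```text
[369.61168256 130.21435778 436.92501739] [[ 9.97589582e-01  6.93903733e-02  4.58826823e-05]
 [ 6.70369800e-02 -9.63926385e-01  2.57588757e-01]
 [ 1.79184075e-02 -2.56964784e-01 -9.66254641e-01]]
t 2.28 pos [376.9  55.2 249.6] x [ 0.001 -0.003 -1.   ] y [0.998 0.068 0.001] F [ 0.4  -0.65 -0.93] w 87.9 q [ 0.12 -0.02  2.08 -0.    1.09  0.05]
shift cm [ 0.046  4.066 33.074] rows 8.0
turn [-0.0017  0.0026 -0.0006] rows 0.0
turn [ 3.1399e+00 -9.0000e-04 -4.0000e-03] rows 25.1
```

View pics/w1.png

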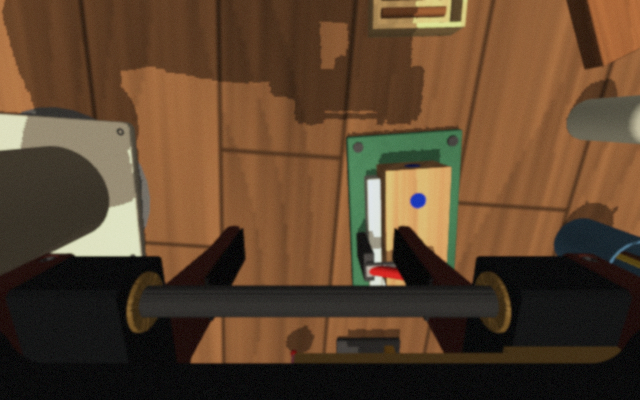

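Wrist view: the block's free end points up in the image, with the top mark at (418,200). The fingers cover the image below row 230. I refine the block from this view, then move towards the probe.

```bash
cat >> h.py <<'E'
def block(a):
    P=pts(a);H,S,V=cv2.split(cv2.cvtColor(a['img'],cv2.COLOR_RGB2HSV))
    near=(abs(P[...,0]-507)<110)&(abs(P[...,1]-3)<140)
    m=near&(H>100)&(H<130)&(S>120)&(abs(P[...,2]-80)<6);v,u=np.nonzero(m)
    print('mark px',u.mean(),v.mean(),'depthpts',P[m].mean(0).round(1),'ray',ray(a,u.mean(),v.mean(),80).round(1))
    t=near&(abs(P[...,2]-80)<6)&(P[...,1]>0);q=P[t]
    print('top z',np.median(q[:,2]).round(1))
    c=np.array([507.7,2.8]);
    for k in range(3):
        ps=np.radians(7.9);ex=np.array([np.cos(ps),np.sin(ps)]);ey=np.array([-ex[1],ex[0]])
    l=(q[:,:2]-c)@np.stack([ex,ey],1)
    # free edges: +x edge for y bins, +y edge for x bins
    yb=[(y,np.percentile(l[abs(l[:,1]-y)<3,0],99)) for y in range(10,72,5) if (abs(l[:,1]-y)<3).sum()>5]
    xb=[(x,np.percentile(l[abs(l[:,0]-x)<3,1],99)) for x in range(-30,36,5) if (abs(l[:,0]-x)<3).sum()>5]
    for n,b,s in(('+x edge',yb,-1),('+y edge',xb,1)):
        b=np.array(b); f=np.polyfit(b[:,0],b[:,1],1); print(n,'dist',np.median(b[:,1]).round(1),'yaw err deg',round(s*np.degrees(f[0]),2),len(b))
E
python3 - <<'E'
from h import *
block(grab('wrist'))
E
```

```text
mark px 417.4331210191083 196.343949044586 depthpts [499.4  43.4  82.8] ray [500.4  42.8  80. ]
top z 82.1
+x edge dist 36.4 yaw err deg -0.06 13
+y edge dist 81.1 yaw err deg -0.23 14
```

Call:
{"api": "apply_moves", "payload": {"increments": [{"gripper":100,"delta_pos":[0,0.41,3.13],"dr":[0,0,0]},{"gripper":100,"delta_pos":[0,0.41,3.13],"dr":[0,0,0]},{"gripper":100,"delta_pos":[0,0.41,3.13],"dr":[0,0,0]},{"gripper":100,"delta_pos":[0,0.41,3.13],"dr":[0,0,0]},{"gripper":100,"delta_pos":[0,0.41,3.13],"dr":[0,0,0]}]}}

```text
t: 2.75
ee_pos: [407.7, -94.3, 249.5]
orientation: [1.157, 1.242, -1.157]
ft_force: [1.0, 0.5, -0.2]
width: 88.1
```

Call:
{"api": "apply_moves", "payload": {"increments": [{"gripper":100,"delta_pos":[0,0.41,3.13],"dr":[0,0,0]},{"gripper":100,"delta_pos":[0,0.41,3.13],"dr":[0,0,0]},{"gripper":100,"delta_pos":[0,0.41,3.13],"dr":[0,0,0]},{"gripper":100,"delta_pos":[0,0.41,3.13],"dr":[0,0,0]},{"gripper":100,"delta_pos":[0,0.41,3.13],"dr":[0,0,0]}]}}

```text
t: 3.17
ee_pos: [439.4, -249.0, 249.3]
orientation: [1.158, 1.242, -1.157]
ft_force: [1.1, 0.5, -0.4]
width: 87.7
```

Run:
```python
from h import *
ctrl.get_image('wrist');a=grab('wrist');save(a,'pics/w2.png')
P=pts(a);H,S,V=cv2.split(cv2.cvtColor(a['img'],cv2.COLOR_RGB2HSV))
near=(abs(P[...,0]-478)<70)&(abs(P[...,1]+270)<70)
def rep(n,m):
    q=P[m]
    if len(q)<5: print(n,'none');return
    c=cv2.minAreaRect(q[:,:2].astype(np.float32));v,u=np.nonzero(m);print(n,m.sum(),'px',u.mean().round(),v.mean().round(),'med',np.median(q,0).round(1),'mean',q.mean(0).round(1),'rect',np.round(c[0],1),np.round(c[1],1),round(c[2],2))
m=near&(P[...,2]>143)&(P[...,2]<155);rep('cap+top',m)
m2=m&(H<20)&(S>150);rep('orange',m2)
if m2.any():
    v,u=np.nonzero(m2);print('ray',ray(a,(u.min()+u.max())/2,(v.min()+v.max())/2,148))
rep('yellow',near&(H>20)&(H<35)&(S>150)&(abs(P[...,2]-90)<5))
rep('flange',near&(S<60)&(abs(P[...,2]-96)<3))
rep('base',near&(S<90)&(P[...,2]>3)&(P[...,2]<22))
go((475,-272,250),4)
```

```text
cap+top 849 px 353.0 209.0 med [ 476.6 -267.4  148.6] mean [ 476.6 -267.5  148.7] rect [ 477.1 -268.6] [30.1 30.3] 0.05
orange 349 px 354.0 210.0 med [ 477.1 -268.1  150. ] mean [ 477.3 -268.2  149.9] rect [ 480.8 -267.9] [28.6 21.3] 18.31
ray [ 479.84044288 -266.49252357  148.        ]
yellow 2027 px 354.0 195.0 med [ 491.6 -259.3   92.1] mean [ 483.6 -267.3   92.1] rect [ 481.5 -270.4] [89.  70.7] 4.01
flange 227 px 342.0 189.0 med [ 462.7 -253.7   98.1] mean [ 467.8 -259.3   98. ] rect [ 471.9 -261.2] [44.9 27.7] 32.61
base 1246 px 336.0 171.0 med [ 456.6 -239.7   12.1] mean [ 465.1 -252.    12.1] rect [ 483.  -268.5] [107.1  85.5] 4.81
t 3.27 pos [ 440.4 -251.   249.3] x [ 0.001 -0.001 -1.   ] y [0.998 0.067 0.001] F [-0.02 -0.76 -0.1 ] w 87.9 q [-0.54  0.19  1.84 -0.    1.11 -0.61]
shift cm [-0.065  3.315  2.33 ] rows 1.0
turn [-0.0023  0.001  -0.0007] rows 0.0
turn [ 3.1393e+00 -1.1000e-03 -1.6000e-03] rows 25.1
```

View pics/w2.png

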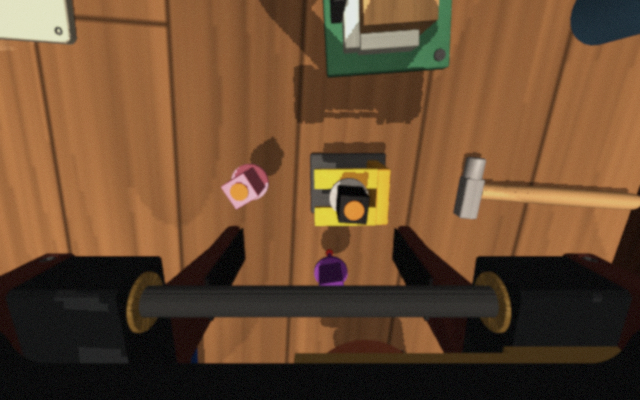

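Run:
```python
from h import *
P=np.load('ts.npz')['top'];P2=np.load('ts.npz')['side']
for n,Q in(('top',P),('side',P2)):
    m=(abs(Q[...,0]-476)<30)&(abs(Q[...,1]+270)<30)&(Q[...,2]>143)&(Q[...,2]<153);q=Q[m]
    c=cv2.minAreaRect(q[:,:2].astype(np.float32));print(n,m.sum(),q.mean(0).round(1),q.min(0).round(1),q.max(0).round(1),np.round(c[0],1),np.round(c[1],1),c[2])
    m=(abs(Q[...,0]-484)<60)&(abs(Q[...,1]+270)<60)&(abs(Q[...,2]-90)<5)
    c=cv2.minAreaRect(Q[m][:,:2].astype(np.float32));print('  prongs z',np.median(Q[m][:,2]),np.round(c[0],1),np.round(c[1],1),c[2])
```

```text
top 193 [ 476.7 -269.8  146.8] [ 462.8 -285.7  143. ] [ 491.2 -254.8  151.4] [ 477.1 -270.1] [28. 31.] 1.1075916290283203
  prongs z 89.97215405010792 [ 482.3 -272.4] [90.3 71.6] 4.145726680755615
side 161 [ 478.4 -270.8  147.3] [ 463.7 -285.4  143.6] [ 493.6 -254.1  152.5] [ 478.5 -269.7] [31.1 29.9] 89.53543853759766
  prongs z 90.71462350959425 [ 483.4 -272.1] [90.7 71. ] 4.475196361541748
```

Call:
{"api": "apply_moves", "payload": {"increments": [{"gripper":100,"delta_pos":[0,0.9,0.53],"dr":[0,0,0]},{"gripper":100,"delta_pos":[0,0.9,0.53],"dr":[0,0,0]},{"gripper":100,"delta_pos":[0,0.9,0.53],"dr":[0,0,0]},{"gripper":100,"delta_pos":[0,0.86,0.53],"dr":[0,0,0]},{"gripper":100,"delta_pos":[0,0,0],"dr":[0.05,0,0]}]}}

```text
t: 3.68
ee_pos: [478.5, -267.0, 249.6]
orientation: [1.193, 1.218, -1.193]
ft_force: [-0.7, 0.7, -0.0]
width: 88.0
```

Call:
{"api": "apply_moves", "payload": {"increments": [{"gripper":100,"delta_pos":[1.8,0,0],"dr":[0,0,0]},{"gripper":100,"delta_pos":[1.8,0,0],"dr":[0,0,0]},{"gripper":100,"delta_pos":[1.8,0,0],"dr":[0,0,0]},{"gripper":100,"delta_pos":[1.8,0,0],"dr":[0,0,0]},{"gripper":100,"delta_pos":[0,0,0],"dr":[0,0,0]}]}}

```text
t: 4.1
ee_pos: [474.9, -265.3, 174.3]
orientation: [1.194, 1.225, -1.196]
ft_force: [-1.4, 0.1, -0.1]
width: 87.7
```

Run:
```python
from h import *
go((477.3,-269.8,111),1)
```

```text
t 4.10 pos [ 474.9 -265.3  174.3] x [-0.005  0.003 -1.   ] y [ 1.     0.021 -0.005] F [-1.44  0.12 -0.13] w 87.7 q [-0.53  0.34  1.83  0.    0.98 -0.55]
shift cm [6.332 0.26  0.475] rows 1.5
turn [ 0.0037 -0.0029  0.0047] rows 0.1
turn [-3.1379 -0.0073 -0.0046] rows 25.1
```

Call:
{"api": "apply_moves", "payload": {"increments": [{"gripper":100,"delta_pos":[0,0.2,0.4],"dr":[0,0,0]},{"gripper":100,"delta_pos":[1.2,0,0],"dr":[0,0,0]},{"gripper":100,"delta_pos":[1.2,0,0],"dr":[0,0,0]},{"gripper":100,"delta_pos":[1.2,0,0],"dr":[0,0,0]},{"gripper":100,"delta_pos":[0,0,0],"dr":[0,0,0]}]}}

```text
t: 4.52
ee_pos: [477.2, -270.3, 139.6]
orientation: [1.194, 1.222, -1.196]
ft_force: [-0.2, 0.3, -0.6]
width: 87.5
```

Run:
```python
from h import *
ctrl.get_image('side');ctrl.get_image('side');go((477.3,-269.8,111),1)
```

```text
t 4.62 pos [ 477.9 -270.8  141.2] x [-0.001  0.001 -1.   ] y [ 1.     0.02  -0.001] F [-0.28 -0.41 -1.2 ] w 87.7 q [-0.54  0.39  1.84 -0.    0.91 -0.56]
shift cm [ 3.021 -0.057 -0.098] rows 0.7
turn [ 0.0026 -0.0006  0.0009] rows 0.0
turn [-3.139e+00 -1.400e-03 -9.000e-04] rows 25.1
```

Call:
{"api": "apply_moves", "payload": {"increments": [{"gripper":100,"delta_pos":[1.0,-0.05,-0.1],"dr":[0,0,0]},{"gripper":100,"delta_pos":[1.0,0,0],"dr":[0,0,0]},{"gripper":100,"delta_pos":[1.0,0,0],"dr":[0,0,0]},{"gripper":100,"delta_pos":[0,0,0],"dr":[0,0,0]},{"gripper":100,"delta_pos":[0,0,0],"dr":[0,0,0]}]}}

```text
t: 5.03
ee_pos: [477.0, -269.6, 110.5]
orientation: [1.194, 1.221, -1.195]
ft_force: [0.9, 0.4, -0.1]
width: 88.2
```

Call:
{"api": "apply_moves", "payload": {"increments": [{"gripper":20,"delta_pos":[0,0,0],"dr":[0,0,0]},{"gripper":20,"delta_pos":[0,0,0],"dr":[0,0,0]},{"gripper":20,"delta_pos":[0,0,0],"dr":[0,0,0]},{"gripper":20,"delta_pos":[0,0,0],"dr":[0,0,0]},{"gripper":20,"delta_pos":[0,0,0],"dr":[0,0,0]}]}}

```text
t: 5.45
ee_pos: [477.7, -270.1, 111.8]
orientation: [1.194, 1.218, -1.194]
ft_force: [-0.9, 0.2, -0.5]
width: 57.6
```

Call:
{"api": "apply_moves", "payload": {"increments": [{"gripper":20,"delta_pos":[0,0,0],"dr":[0,0,0]},{"gripper":20,"delta_pos":[0,0,0],"dr":[0,0,0]},{"gripper":20,"delta_pos":[0,0,0],"dr":[0,0,0]},{"gripper":20,"delta_pos":[0,0,0],"dr":[0,0,0]},{"gripper":20,"delta_pos":[0,0,0],"dr":[0,0,0]}]}}

```text
t: 5.87
ee_pos: [477.7, -270.0, 111.5]
orientation: [1.194, 1.218, -1.194]
ft_force: [-0.1, 0.4, -0.5]
width: 29.8
```

Run:
```python
from h import *
go((477.3,-269.8,111),1)
```

```text
t 5.87 pos [ 477.7 -270.   111.5] x [ 0. -0. -1.] y [1.   0.02 0.  ] F [-0.12  0.37 -0.54] w 29.8 q [-0.54  0.43  1.86 -0.    0.85 -0.56]
shift cm [ 0.052 -0.038 -0.019] rows 0.0
turn [ 0.0026  0.0001 -0.0002] rows 0.0
turn [-3.139e+00  3.000e-04  2.000e-04] rows 25.1
```

Call:
{"api": "apply_moves", "payload": {"increments": [{"gripper":0,"delta_pos":[0,0,0],"dr":[0,0,0]},{"gripper":0,"delta_pos":[0,0,0],"dr":[0,0,0]},{"gripper":0,"delta_pos":[-0.5,0,0],"dr":[0,0,0]},{"gripper":0,"delta_pos":[-1,0,0],"dr":[0,0,0]},{"gripper":0,"delta_pos":[-1.5,0,0],"dr":[0,0,0]}]}}

```text
t: 6.28
ee_pos: [476.5, -269.3, 141.1]
orientation: [1.194, 1.222, -1.196]
ft_force: [-0.1, -0.2, -2.5]
width: 29.7
```

Call:
{"api": "apply_moves", "payload": {"increments": [{"gripper":0,"delta_pos":[-2,0,0],"dr":[0,0,0]},{"gripper":0,"delta_pos":[-2,0,0],"dr":[0,0,0]},{"gripper":0,"delta_pos":[-2,0,0],"dr":[0,0,0]},{"gripper":0,"delta_pos":[-2,0,0],"dr":[0,0,0]},{"gripper":0,"delta_pos":[-2,0,0],"dr":[0,0,0]}]}}

```text
t: 6.7
ee_pos: [477.2, -269.7, 243.1]
orientation: [1.194, 1.219, -1.195]
ft_force: [-0.3, -0.2, -2.3]
width: 29.6
```

Call:
{"api": "apply_moves", "payload": {"increments": [{"gripper":0,"delta_pos":[0,0.2,-1.5],"dr":[0,0,0]},{"gripper":0,"delta_pos":[0,0.3,-3],"dr":[0,0,0]},{"gripper":0,"delta_pos":[0,0.3,-3],"dr":[0,0,0]},{"gripper":0,"delta_pos":[0,0.3,-3],"dr":[0,0,0]},{"gripper":0,"delta_pos":[0,0.3,-3],"dr":[0,0,0]}]}}

```text
t: 7.12
ee_pos: [488.4, -133.5, 242.2]
orientation: [1.195, 1.218, -1.195]
ft_force: [1.2, 0.2, -2.6]
width: 29.7
```

Call:
{"api": "apply_moves", "payload": {"increments": [{"gripper":0,"delta_pos":[0,0.3,-3],"dr":[0,0,0]},{"gripper":0,"delta_pos":[0,0.3,-3],"dr":[0,0,0]},{"gripper":0,"delta_pos":[0,0.3,-3],"dr":[0,0,0]},{"gripper":0,"delta_pos":[0,0.3,-3],"dr":[0,0,0]},{"gripper":0,"delta_pos":[0,0.3,-3],"dr":[0,0,0]}]}}

```text
t: 7.53
ee_pos: [500.5, 17.0, 242.2]
orientation: [1.195, 1.218, -1.194]
ft_force: [0.4, -1.0, -2.4]
width: 29.8
```

Call:
{"api": "apply_moves", "payload": {"increments": [{"gripper":0,"delta_pos":[0,0.2,-2],"dr":[0,0,0]},{"gripper":0,"delta_pos":[0,0,-0.7],"dr":[0,0,0]},{"gripper":0,"delta_pos":[0,0,0],"dr":[0,0,0]},{"gripper":0,"delta_pos":[0,0,0],"dr":[0,0,0]},{"gripper":0,"delta_pos":[0,0,0],"dr":[0,0,0]}]}}

```text
t: 7.95
ee_pos: [502.2, 41.7, 241.6]
orientation: [1.195, 1.218, -1.195]
ft_force: [-0.1, -1.6, -3.3]
width: 29.8
```

Run:
```python
from h import *
a=grab('side');b=grab('wrist')
go((502,42.5,240),1)
p=proj(a,ctrl.get_obs()['ee_pos'])[0];print('tcp px side',p)
p=p.astype(int);im1=cv2.resize(a['img'][p[1]-70:p[1]+90,p[0]-80:p[0]+80],(400,400),interpolation=cv2.INTER_CUBIC);print('crop origin',p[0]-80,p[1]-70,'scale 2.5')
im2=cv2.resize(b['img'],(640,400))[:,120:520]
cv2.imwrite('pics/sw.png',np.hstack([im1,im2])[:,:,::-1])
print('ball expected side',proj(a,np.array(ctrl.get_obs()['ee_pos'])-[0,0,79.5]),'wrist',proj(b,np.array(ctrl.get_obs()['ee_pos'])-[0,0,79.5]))
```

```text
t 8.05 pos [502.3  41.5 241.6] x [-0. -0. -1.] y [ 1.     0.019 -0.   ] F [ 0.47 -0.63 -2.73] w 29.9 q [ 0.06  0.19  1.85 -0.    1.1   0.04]
shift cm [ 0.157 -0.024 -0.097] rows 0.0
turn [0.0011 0.0002 0.0001] rows 0.0
turn [-3.1405e+00 -1.0000e-04  3.0000e-04] rows 25.1
tcp px side [277.20959636 150.70802662]
crop origin 197 80 scale 2.5
ball expected side [[279.87565662 172.16977646]] wrist [[320.05348352 199.12784707]]
```

View pics/sw.png

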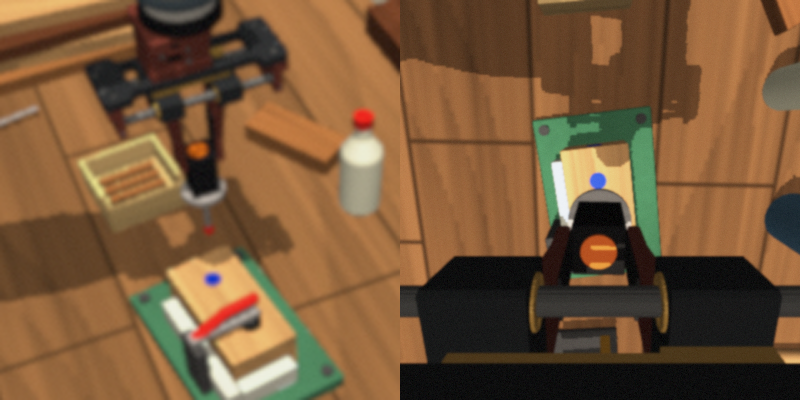

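Side crop: the probe hangs straight in the gripper with the red ball at about px (280.6,172.4); (279.9,172.2) was expected. The blue mark is at about (282,192). I check the mark in this view against the same calibration, then descend.

Run:
```python
from h import *
def cen(m):
    n,l,s,c=cv2.connectedComponentsWithStats(m.astype(np.uint8)); k=1+np.argmax(s[1:,4]); return c[k],s[k,4]
tcp=np.array(ctrl.get_obs()['ee_pos'])
for n in('side','top','wrist'):
    d=grab(n);H,S,V=cv2.split(cv2.cvtColor(d['img'],cv2.COLOR_RGB2HSV));v,u=np.indices(H.shape)
    mk=proj(d,(502.2,42.4,80))[0];bl=proj(d,tcp-[0,0,79.5])[0]
    near=lambda p,r:np.hypot(u-p[0],v-p[1])<r
    for nm,p,m,z,r in(('mark',mk,(H>105)&(H<128)&(S>130)&(V>80),80,18),('ball',bl,((H<6)|(H>174))&(S>150)&(V>90),tcp[2]-79.5,8)):
        m=m&near(p,r)
        if m.sum()<3: print(n,nm,'none');continue
        c,a=cen(m);print(n,nm,c.round(1),a,'exp',p.round(1),'world',ray(d,*c,z).round(1))
```

```text
side mark [281.5 191. ] 12 exp [282.2 191.6] world [501.2  45.6  80. ]
side ball [280.  171.7] 7 exp [279.9 172.2] world [503.2  43.  162.1]
top mark none
top ball none
wrist mark [317.5 180.8] 172 exp [319.6 181.1] world [499.7  42.6  80. ]
wrist ball none
```

Call:
{"api": "apply_moves", "payload": {"increments": [{"gripper":0,"delta_pos":[1.0,-0.1,-0.1],"dr":[0,0,0]},{"gripper":0,"delta_pos":[2.0,0,0],"dr":[0,0,0]},{"gripper":0,"delta_pos":[2.0,0,0],"dr":[0,0,0]},{"gripper":0,"delta_pos":[1.5,0,0],"dr":[0,0,0]},{"gripper":0,"delta_pos":[0.5,0,0],"dr":[0,0,0]}]}}

```text
t: 8.62
ee_pos: [499.4, 43.3, 168.6]
orientation: [1.192, 1.222, -1.198]
ft_force: [-0.4, 0.2, -4.0]
width: 29.9
```

```bash
cat >> h.py <<'E'
def avg(n=6):
    F=[];p=[]
    for i in range(n):
        ctrl.get_image('side'); o=ctrl.get_obs();F.append(o['ft_force']);p.append(o['ee_pos'])
    print('t %.2f'%o['t'],'pos',np.mean(p[2:],0).round(2),'F',np.mean(F[1:],0).round(2),'sd',np.std(F[1:],0).round(2))
E
python3 - <<'E'
from h import *
avg(8);go((501,43,0),1)
E
```

```text
t 9.02 pos [501.85  43.61 172.09] F [ 0.02  0.19 -2.57] sd [0.51 0.45 0.55]
t 9.02 pos [501.9  43.6 172.4] x [ 0.002  0.    -1.   ] y [1.    0.02  0.002] F [ 0.18  0.25 -2.84] w 29.7 q [ 0.06  0.28  1.92 -0.    0.94  0.04]
shift cm [17.235 -0.124  0.062] rows 4.1
turn [ 0.0025 -0.0001 -0.0017] rows 0.0
turn [-3.1391e+00  2.7000e-03 -1.0000e-04] rows 25.1
```

Call:
{"api": "apply_moves", "payload": {"increments": [{"gripper":0,"delta_pos":[0.2,0,0],"dr":[0,0,0]},{"gripper":0,"delta_pos":[0.2,0,0],"dr":[0,0,0]},{"gripper":0,"delta_pos":[0.2,0,0],"dr":[0,0,0]},{"gripper":0,"delta_pos":[0.2,0,0],"dr":[0,0,0]},{"gripper":0,"delta_pos":[0.16,0,0],"dr":[0,0,0]}]}}

```text
t: 9.43
ee_pos: [501.4, 43.6, 161.8]
orientation: [1.195, 1.218, -1.194]
ft_force: [-0.0, -0.0, -0.6]
width: 29.8
```

Run:
```python
from h import *
avg(12)
```

```text
t 10.03 pos [501.44  43.61 161.98] F [ 0.01 -0.03 -0.1 ] sd [0.52 0.58 0.6 ]
```

Call:
{"api": "apply_moves", "payload": {"increments": [{"gripper":0,"delta_pos":[-0.5,0,0],"dr":[0,0,0]},{"gripper":0,"delta_pos":[-1.0,0,0],"dr":[0,0,0]},{"gripper":0,"delta_pos":[-0.5,0,0],"dr":[0,0,0]},{"gripper":0,"delta_pos":[0,0.8,0],"dr":[0,0,0]},{"gripper":0,"delta_pos":[0,1.3,0.1],"dr":[0,0,0]}]}}

```text
t: 10.45
ee_pos: [522.4, 43.1, 182.6]
orientation: [1.195, 1.218, -1.194]
ft_force: [-0.6, 0.2, -1.7]
width: 29.4
```

Call:
{"api": "apply_moves", "payload": {"increments": [{"gripper":0,"delta_pos":[0,1.3,0.1],"dr":[0,0,0]},{"gripper":0,"delta_pos":[0,1.3,0.1],"dr":[0,0,0]},{"gripper":0,"delta_pos":[0,0.9,0],"dr":[0,0,0]},{"gripper":0,"delta_pos":[0,0.5,0],"dr":[0,0,0]},{"gripper":0,"delta_pos":[0,0,0],"dr":[0,0,0]}]}}

```text
t: 10.87
ee_pos: [563.4, 41.9, 181.7]
orientation: [1.195, 1.218, -1.194]
ft_force: [-0.7, 0.6, -2.6]
width: 29.7
```

Call:
{"api": "apply_moves", "payload": {"increments": [{"gripper":0,"delta_pos":[1.0,0,0],"dr":[0,0,0]},{"gripper":0,"delta_pos":[1.3,0,0],"dr":[0,0,0]},{"gripper":0,"delta_pos":[1.3,0,0],"dr":[0,0,0]},{"gripper":0,"delta_pos":[0.8,0,0],"dr":[0,0,0]},{"gripper":0,"delta_pos":[0.35,0,0],"dr":[0,0,0]}]}}

```text
t: 11.28
ee_pos: [560.7, 41.8, 132.6]
orientation: [1.193, 1.221, -1.197]
ft_force: [-0.1, 0.4, -2.8]
width: 29.6
```

Run:
```python
from h import *
avg(10);go((563,41.5,134.5),1)
a=grab('side');save(a,'pics/s3.png',(230,120,340,250),5)
```

```text
t 11.78 pos [562.66  41.85 134.85] F [-0.06  0.07 -2.62] sd [0.41 0.66 0.39]
t 11.78 pos [562.6  41.8 134.8] x [ 0.001  0.    -1.   ] y [1.    0.02  0.001] F [-0.13  0.91 -2.86] w 30.1 q [ 0.05  0.42  1.81 -0.    0.91  0.03]
shift cm [0.031 0.037 0.036] rows 0.0
turn [ 0.0026 -0.     -0.0007] rows 0.0
turn [-3.139e+00  1.200e-03 -0.000e+00] rows 25.1
```

View pics/s3.png

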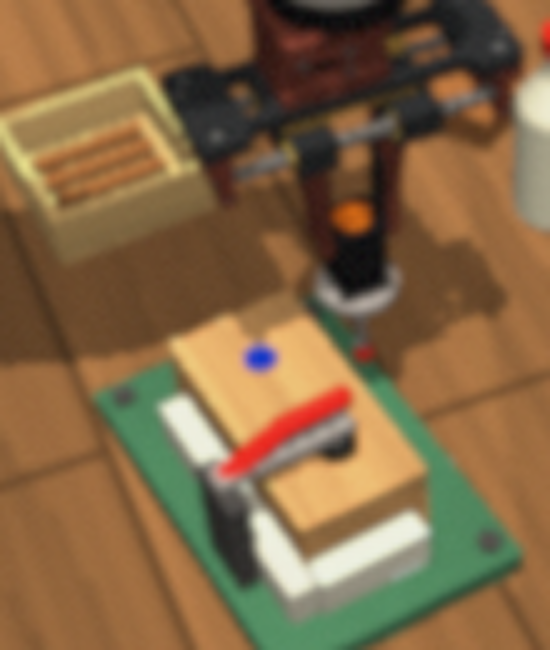

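Side crop: the ball is at about px (303,191), just off the free long side and clear of it. I approach along the block's -x.

Call:
{"api": "apply_moves", "payload": {"increments": [{"gripper":0,"delta_pos":[0,-0.3,0.035],"dr":[0,0,0]},{"gripper":0,"delta_pos":[0,-0.3,0.035],"dr":[0,0,0]},{"gripper":0,"delta_pos":[0,-0.3,0.035],"dr":[0,0,0]},{"gripper":0,"delta_pos":[0,-0.25,0.03],"dr":[0,0,0]},{"gripper":0,"delta_pos":[0,-0.15,0.02],"dr":[0,0,0]}]}}

```text
t: 12.25
ee_pos: [548.8, 39.9, 134.3]
orientation: [1.194, 1.219, -1.195]
ft_force: [-0.0, 0.1, -1.2]
width: 29.5
```

Run:
```python
from h import *
avg(9)
```

```text
t 12.70 pos [549.51  40.02 134.41] F [ 0.17 -0.3  -2.4 ] sd [0.44 0.48 0.75]
```

Call:
{"api": "apply_moves", "payload": {"increments": [{"gripper":0,"delta_pos":[0,-0.1,0.01],"dr":[0,0,0]},{"gripper":0,"delta_pos":[0,-0.1,0.01],"dr":[0,0,0]},{"gripper":0,"delta_pos":[0,-0.1,0.01],"dr":[0,0,0]},{"gripper":0,"delta_pos":[0,-0.1,0.01],"dr":[0,0,0]},{"gripper":0,"delta_pos":[0,0,0],"dr":[0,0,0]}]}}

```text
t: 13.12
ee_pos: [545.3, 39.5, 134.4]
orientation: [1.195, 1.218, -1.194]
ft_force: [0.4, 0.4, -3.3]
width: 29.6
```

Run:
```python
from h import *
avg(9)
```

```text
t 13.57 pos [545.49  39.54 134.41] F [ 0.56 -0.02 -2.61] sd [0.32 0.37 0.46]
```

Call:
{"api": "apply_moves", "payload": {"increments": [{"gripper":0,"delta_pos":[0,-0.1,0.01],"dr":[0,0,0]},{"gripper":0,"delta_pos":[0,-0.1,0.01],"dr":[0,0,0]},{"gripper":0,"delta_pos":[0,-0.05,0.005],"dr":[0,0,0]},{"gripper":0,"delta_pos":[0,0,0],"dr":[0,0,0]},{"gripper":0,"delta_pos":[0,0,0],"dr":[0,0,0]}]}}

```text
t: 13.98
ee_pos: [543.1, 39.2, 134.5]
orientation: [1.195, 1.218, -1.194]
ft_force: [1.5, 0.5, -2.6]
width: 29.7
```

Run:
```python
from h import *
avg(14)
```

```text
t 14.68 pos [543.02  39.24 134.43] F [ 1.38  0.33 -1.91] sd [0.39 0.44 0.5 ]
```

Top and side touches are done: about +2.5 N on the top and 1.4 N on the side. I back off and go round the corner to the free end.

Call:
{"api": "apply_moves", "payload": {"increments": [{"gripper":0,"delta_pos":[0,0.6,-0.07],"dr":[0,0,0]},{"gripper":0,"delta_pos":[0,0.9,-0.1],"dr":[0,0,0]},{"gripper":0,"delta_pos":[0,0.5,-0.5],"dr":[0,0,0]},{"gripper":0,"delta_pos":[0,0,-1.2],"dr":[0,0,0]},{"gripper":0,"delta_pos":[0,0,-1.5],"dr":[0,0,0]}]}}

```text
t: 15.1
ee_pos: [562.5, 73.8, 134.1]
orientation: [1.195, 1.218, -1.196]
ft_force: [0.1, 0.3, -2.7]
width: 29.7
```

Call:
{"api": "apply_moves", "payload": {"increments": [{"gripper":0,"delta_pos":[0,0,-1.5],"dr":[0,0,0]},{"gripper":0,"delta_pos":[0,0,-1.2],"dr":[0,0,0]},{"gripper":0,"delta_pos":[0,0.1,-0.7],"dr":[0,0,0]},{"gripper":0,"delta_pos":[0,-0.4,0],"dr":[0,0,0]},{"gripper":0,"delta_pos":[0,-1.0,0],"dr":[0,0,0]}]}}

```text
t: 15.52
ee_pos: [549.1, 107.5, 134.4]
orientation: [1.194, 1.218, -1.193]
ft_force: [0.3, -0.5, -2.9]
width: 29.9
```

Call:
{"api": "apply_moves", "payload": {"increments": [{"gripper":0,"delta_pos":[0,-1.6,0.1],"dr":[0,0,0]},{"gripper":0,"delta_pos":[0,-1.6,0.1],"dr":[0,0,0]},{"gripper":0,"delta_pos":[0,-1.4,0.1],"dr":[0,0,0]},{"gripper":0,"delta_pos":[0,-0.8,0],"dr":[0,0,0]},{"gripper":0,"delta_pos":[0,-0.4,0],"dr":[0,0,0]}]}}

```text
t: 15.93
ee_pos: [488.8, 102.3, 134.4]
orientation: [1.194, 1.219, -1.196]
ft_force: [-0.0, 0.3, -2.0]
width: 29.8
```

Run:
```python
from h import *
avg(10);go((490.5,103,134.5),1)
```

```text
t 16.43 pos [491.25 102.9  134.48] F [ 0.26 -0.06 -2.76] sd [0.41 0.49 0.36]
t 16.43 pos [490.9 102.9 134.3] x [-0. -0. -1.] y [ 1.    0.02 -0.  ] F [ 0.79  0.36 -2.81] w 29.6 q [ 0.18  0.34  1.95 -0.    0.86  0.16]
shift cm [-0.022 -0.041 -0.008] rows 0.0
turn [0.0026 0.     0.    ] rows 0.0
turn [-3.139 -0.     0.   ] rows 25.1
```

Call:
{"api": "apply_moves", "payload": {"increments": [{"gripper":0,"delta_pos":[0,0.035,0.3],"dr":[0,0,0]},{"gripper":0,"delta_pos":[0,0.035,0.3],"dr":[0,0,0]},{"gripper":0,"delta_pos":[0,0.035,0.3],"dr":[0,0,0]},{"gripper":0,"delta_pos":[0,0.03,0.25],"dr":[0,0,0]},{"gripper":0,"delta_pos":[0,0.02,0.15],"dr":[0,0,0]}]}}

```text
t: 16.85
ee_pos: [492.5, 89.5, 134.4]
orientation: [1.195, 1.218, -1.195]
ft_force: [-0.1, -0.1, -2.9]
width: 30.1
```

Run:
```python
from h import *
avg(9)
```

```text
t 17.30 pos [492.44  89.94 134.39] F [-0.1   0.26 -2.69] sd [0.59 0.38 0.36]
```

Call:
{"api": "apply_moves", "payload": {"increments": [{"gripper":0,"delta_pos":[0,0.01,0.1],"dr":[0,0,0]},{"gripper":0,"delta_pos":[0,0.01,0.1],"dr":[0,0,0]},{"gripper":0,"delta_pos":[0,0.01,0.1],"dr":[0,0,0]},{"gripper":0,"delta_pos":[0,0.01,0.1],"dr":[0,0,0]},{"gripper":0,"delta_pos":[0,0,0],"dr":[0,0,0]}]}}

```text
t: 17.72
ee_pos: [493.0, 85.9, 134.4]
orientation: [1.195, 1.219, -1.195]
ft_force: [-0.1, 0.1, -2.0]
width: 29.6
```

Run:
```python
from h import *
avg(12)
```

```text
t 18.32 pos [492.92  85.97 134.38] F [-0.12  0.64 -2.26] sd [0.22 0.36 0.5 ]
```

Fy has risen to about 0.6 N, so contact is just starting. I press 2.5 mm more.

Call:
{"api": "apply_moves", "payload": {"increments": [{"gripper":0,"delta_pos":[0,0.01,0.1],"dr":[0,0,0]},{"gripper":0,"delta_pos":[0,0.01,0.1],"dr":[0,0,0]},{"gripper":0,"delta_pos":[0,0,0.05],"dr":[0,0,0]},{"gripper":0,"delta_pos":[0,0,0],"dr":[0,0,0]},{"gripper":0,"delta_pos":[0,0,0],"dr":[0,0,0]}]}}

```text
t: 18.73
ee_pos: [493.2, 83.5, 134.4]
orientation: [1.195, 1.219, -1.194]
ft_force: [-0.4, 1.2, -2.6]
width: 30.0
```

Run:
```python
from h import *
avg(14)
```

```text
t 19.43 pos [493.17  83.47 134.37] F [-0.04  1.05 -1.74] sd [0.65 0.43 0.46]
```

Call:
{"api": "apply_moves", "payload": {"increments": [{"gripper":0,"delta_pos":[0,0,0.05],"dr":[0,0,0]},{"gripper":0,"delta_pos":[0,0,0.05],"dr":[0,0,0]},{"gripper":0,"delta_pos":[0,0,0],"dr":[0,0,0]},{"gripper":0,"delta_pos":[0,0,0],"dr":[0,0,0]},{"gripper":0,"delta_pos":[0,0,0],"dr":[0,0,0]}]}}

```text
t: 19.85
ee_pos: [493.2, 82.5, 134.4]
orientation: [1.195, 1.219, -1.194]
ft_force: [-1.0, 1.3, -2.5]
width: 29.9
```

Run:
```python
from h import *
avg(14)
```

```text
t 20.55 pos [493.2   82.45 134.38] F [-0.22  1.53 -1.6 ] sd [0.47 0.39 0.44]
```

Call:
{"api": "apply_moves", "payload": {"increments": [{"gripper":0,"delta_pos":[0,0,-0.8],"dr":[0,0,0]},{"gripper":0,"delta_pos":[0,-0.1,-1.0],"dr":[0,0,0]},{"gripper":0,"delta_pos":[-1.0,-0.1,-0.2],"dr":[0,0,0]},{"gripper":0,"delta_pos":[-2,0,0],"dr":[0,0,0]},{"gripper":0,"delta_pos":[-2,0,0],"dr":[0,0,0]}]}}

```text
t: 20.97
ee_pos: [489.9, 102.9, 184.9]
orientation: [1.192, 1.22, -1.195]
ft_force: [0.5, 0.5, -1.9]
width: 29.5
```

Call:
{"api": "apply_moves", "payload": {"increments": [{"gripper":0,"delta_pos":[-2,0,0],"dr":[0,0,0]},{"gripper":0,"delta_pos":[-2,0,0],"dr":[0,0,0]},{"gripper":0,"delta_pos":[-1.5,0,0],"dr":[0,0,0]},{"gripper":0,"delta_pos":[-0.5,-0.1,1.5],"dr":[0,0,0]},{"gripper":0,"delta_pos":[0,-0.2,3],"dr":[0,0,0]}]}}

```text
t: 21.38
ee_pos: [490.0, 59.2, 247.0]
orientation: [1.194, 1.218, -1.188]
ft_force: [0.3, -0.6, -3.2]
width: 29.6
```

Call:
{"api": "apply_moves", "payload": {"increments": [{"gripper":0,"delta_pos":[0,-0.2,3.2],"dr":[0,0,0]},{"gripper":0,"delta_pos":[0,-0.2,3.2],"dr":[0,0,0]},{"gripper":0,"delta_pos":[0,-0.2,3.2],"dr":[0,0,0]},{"gripper":0,"delta_pos":[0,-0.2,3.2],"dr":[0,0,0]},{"gripper":0,"delta_pos":[0,-0.2,3.2],"dr":[0,0,0]}]}}

```text
t: 21.8
ee_pos: [481.5, -103.9, 245.2]
orientation: [1.194, 1.218, -1.194]
ft_force: [0.4, 0.3, -3.5]
width: 30.0
```

Call:
{"api": "apply_moves", "payload": {"increments": [{"gripper":0,"delta_pos":[0,-0.2,3.2],"dr":[0,0,0]},{"gripper":0,"delta_pos":[0,-0.2,3.2],"dr":[0,0,0]},{"gripper":0,"delta_pos":[0,-0.2,3.2],"dr":[0,0,0]},{"gripper":0,"delta_pos":[0,-0.2,3.2],"dr":[0,0,0]},{"gripper":0,"delta_pos":[0,0,2.5],"dr":[0,0,0]}]}}

```text
t: 22.22
ee_pos: [476.5, -257.8, 245.1]
orientation: [1.194, 1.218, -1.195]
ft_force: [0.2, 0.7, -2.8]
width: 29.7
```

Call:
{"api": "apply_moves", "payload": {"increments": [{"gripper":0,"delta_pos":[0,0,1.5],"dr":[0,0,0]},{"gripper":0,"delta_pos":[0.6,0,0],"dr":[0,0,0]},{"gripper":0,"delta_pos":[0.9,0,0],"dr":[0,0,0]},{"gripper":0,"delta_pos":[0.9,0,0],"dr":[0,0,0]},{"gripper":0,"delta_pos":[0.5,0,0],"dr":[0,0,0]}]}}

```text
t: 22.63
ee_pos: [476.5, -269.1, 213.6]
orientation: [1.194, 1.222, -1.194]
ft_force: [-1.0, 0.1, -2.8]
width: 29.3
```

Run:
```python
from h import *
avg(8);go((475.2,-272.3,205),4)
tcp=np.array(ctrl.get_obs()['ee_pos'])
a=grab('side');H,S,V=cv2.split(cv2.cvtColor(a['img'],cv2.COLOR_RGB2HSV));v,u=np.indices(H.shape)
e=proj(a,tcp-[0,0,79.5])[0];m=((H<6)|(H>174))&(S>150)&(V>80)&(np.hypot(u-e[0],v-e[1])<8)
if m.any():
    c=(u[m].mean(),v[m].mean());print('ball',c,'exp',e,'world',ray(a,*c,tcp[2]-79.5))
P=pts(a);q=P[(abs(P[...,0]-484)<60)&(abs(P[...,1]+270)<60)&(abs(P[...,2]-90)<5)]
c=cv2.minAreaRect(q[:,:2].astype(np.float32));print('prongs',c)
x,y=int(e[0]),int(e[1]);save(a,'pics/s4.png',(x-55,y-60,x+55,y+50),5)
```

```text
t 23.03 pos [ 477.45 -270.4   215.44] F [-0.02  0.19 -2.66] sd [0.64 0.41 0.54]
t 23.03 pos [ 477.6 -270.9  215.8] x [ 0.001 -0.    -1.   ] y [1.    0.02  0.001] F [-0.33 -0.42 -3.06] w 29.6 q [-0.54  0.29  1.79 -0.    1.06 -0.56]
shift cm [ 1.082 -0.243  0.137] rows 0.3
turn [-0.0495  0.0004 -0.0007] rows 0.4
turn [ 3.0921e+00 -1.1000e-03 -7.0000e-04] rows 24.7
ball (np.float64(318.5), np.float64(272.5)) exp [318.01393608 273.23032115] world [ 479.36677958 -269.60971314  136.3220228 ]
prongs ((483.2657775878906, -271.48297119140625), (91.4687271118164, 71.54360961914062), 3.87430739402771)
```

View pics/s4.png

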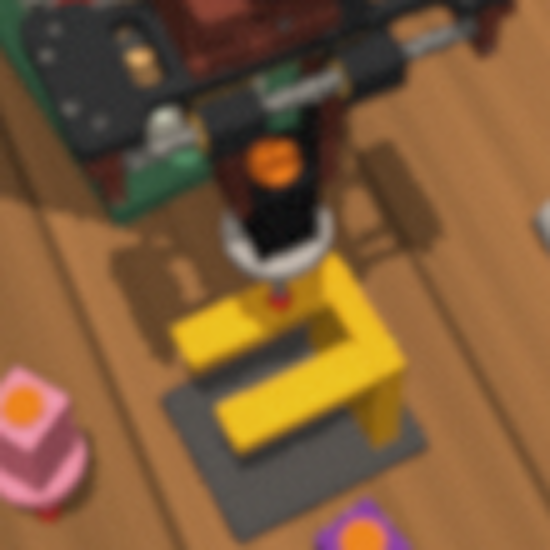

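Side crop: the ball is at (318,272) over the slot and the probe is upright. Relative to the prongs the slot middle is about 2.5 mm towards -x and -y, so I correct for that and lower in two stages.

Call:
{"api": "apply_moves", "payload": {"increments": [{"gripper":0,"delta_pos":[0,-0.27,0.22],"dr":[0,0,0]},{"gripper":0,"delta_pos":[0.8,0,0],"dr":[0,0,0]},{"gripper":0,"delta_pos":[0.9,0,0],"dr":[0,0,0]},{"gripper":0,"delta_pos":[0.9,0,0],"dr":[0,0,0]},{"gripper":0,"delta_pos":[0.7,0,0],"dr":[0,0,0]}]}}

```text
t: 23.5
ee_pos: [473.9, -272.9, 180.7]
orientation: [1.195, 1.22, -1.195]
ft_force: [0.2, -0.2, -2.3]
width: 29.8
```

Call:
{"api": "apply_moves", "payload": {"increments": [{"gripper":0,"delta_pos":[0.9,0,0],"dr":[0,0,0]},{"gripper":0,"delta_pos":[1.2,0,0],"dr":[0,0,0]},{"gripper":0,"delta_pos":[1.2,0,0],"dr":[0,0,0]},{"gripper":0,"delta_pos":[1.2,0,0],"dr":[0,0,0]},{"gripper":0,"delta_pos":[0.7,0,0],"dr":[0,0,0]}]}}

```text
t: 23.92
ee_pos: [473.9, -272.7, 128.4]
orientation: [1.194, 1.221, -1.195]
ft_force: [-1.6, 0.7, -2.7]
width: 29.7
```

Call:
{"api": "apply_moves", "payload": {"increments": [{"gripper":0,"delta_pos":[0.5,0,0],"dr":[0,0,0]},{"gripper":0,"delta_pos":[0.3,0,0],"dr":[0,0,0]},{"gripper":0,"delta_pos":[0,0,0],"dr":[0,0,0]},{"gripper":0,"delta_pos":[0,0,0],"dr":[0,0,0]},{"gripper":0,"delta_pos":[0,0,0],"dr":[0,0,0]}]}}

```text
t: 24.33
ee_pos: [475.0, -273.4, 122.9]
orientation: [1.194, 1.218, -1.194]
ft_force: [0.4, 0.2, -2.3]
width: 29.7
```

Run:
```python
from h import *
avg(8);go((474.8,-272.8,111.5),1)
```

```text
t 24.73 pos [ 474.76 -273.3   122.7 ] F [ 0.15 -0.21 -2.54] sd [0.29 0.43 0.47]
t 24.73 pos [ 474.7 -273.2  122.5] x [ 0. -0. -1.] y [1.   0.02 0.  ] F [ 0.18 -0.41 -2.71] w 30.0 q [-0.54  0.42  1.86 -0.    0.87 -0.56]
shift cm [ 1.102  0.016 -0.042] rows 0.3
turn [ 0.0026  0.0001 -0.0002] rows 0.0
turn [-3.139e+00  3.000e-04  2.000e-04] rows 25.1
```

Call:
{"api": "apply_moves", "payload": {"increments": [{"gripper":0,"delta_pos":[0.3,0,0],"dr":[0,0,0]},{"gripper":0,"delta_pos":[0.3,0,0],"dr":[0,0,0]},{"gripper":0,"delta_pos":[0.3,0,0],"dr":[0,0,0]},{"gripper":0,"delta_pos":[0.15,0,0],"dr":[0,0,0]},{"gripper":0,"delta_pos":[0.05,0,0],"dr":[0,0,0]}]}}

```text
t: 25.15
ee_pos: [474.4, -273.1, 111.4]
orientation: [1.194, 1.219, -1.195]
ft_force: [-1.7, 2.2, 5.7]
width: 29.9
```

Run:
```python
from h import *
avg(8)
```

```text
t 25.55 pos [ 474.4  -273.07  111.46] F [-1.81  1.69  3.35] sd [0.6  0.76 0.69]
```

Seated on the prongs: Fz rose by about 6 N at the expected height. Now I release and withdraw straight up.

Call:
{"api": "apply_moves", "payload": {"increments": [{"gripper":0,"delta_pos":[-0.04,0,0],"dr":[0,0,0]},{"gripper":0,"delta_pos":[0,0,0],"dr":[0,0,0]},{"gripper":60,"delta_pos":[0,0,0],"dr":[0,0,0]},{"gripper":100,"delta_pos":[0,0,0],"dr":[0,0,0]},{"gripper":100,"delta_pos":[0,0,0],"dr":[0,0,0]}]}}

```text
t: 25.97
ee_pos: [474.9, -273.4, 111.9]
orientation: [1.194, 1.218, -1.194]
ft_force: [0.3, 0.3, -0.4]
width: 46.1
```

Call:
{"api": "apply_moves", "payload": {"increments": [{"gripper":100,"delta_pos":[0,0,0],"dr":[0,0,0]},{"gripper":100,"delta_pos":[0,0,0],"dr":[0,0,0]},{"gripper":100,"delta_pos":[0,0,0],"dr":[0,0,0]},{"gripper":100,"delta_pos":[0,0,0],"dr":[0,0,0]},{"gripper":100,"delta_pos":[0,0,0],"dr":[0,0,0]}]}}

```text
t: 26.38
ee_pos: [474.6, -273.2, 111.8]
orientation: [1.194, 1.218, -1.194]
ft_force: [0.3, -0.1, 0.1]
width: 79.4
```

Run:
```python
from h import *
go((474.8,-272.8,111.5),1)
```

```text
t 26.38 pos [ 474.6 -273.2  111.8] x [ 0. -0. -1.] y [1.   0.02 0.  ] F [ 0.32 -0.08  0.14] w 79.4 q [-0.54  0.43  1.86 -0.    0.85 -0.56]
shift cm [ 0.029  0.02  -0.041] rows 0.0
turn [ 0.0025  0.0001 -0.0001] rows 0.0
turn [-3.1391e+00  1.0000e-04  1.0000e-04] rows 25.1
```

Call:
{"api": "apply_moves", "payload": {"increments": [{"gripper":100,"delta_pos":[-0.5,0,0],"dr":[0,0,0]},{"gripper":100,"delta_pos":[-1.5,0,0],"dr":[0,0,0]},{"gripper":100,"delta_pos":[-2.5,0,0],"dr":[0,0,0]},{"gripper":100,"delta_pos":[-3,0,0],"dr":[0,0,0]},{"gripper":100,"delta_pos":[-3,0,0],"dr":[0,0,0]}]}}

```text
t: 26.8
ee_pos: [474.1, -272.9, 217.9]
orientation: [1.194, 1.22, -1.195]
ft_force: [0.2, -0.3, -0.0]
width: 87.8
```

Call:
{"api": "apply_moves", "payload": {"increments": [{"gripper":100,"delta_pos":[-3,0,0],"dr":[0,0,0]},{"gripper":100,"delta_pos":[-1,0,-1],"dr":[0,0,0]},{"gripper":100,"delta_pos":[0,0,-3],"dr":[0,0,0]},{"gripper":100,"delta_pos":[0,0,-3],"dr":[0,0,0]},{"gripper":100,"delta_pos":[0,0,-3],"dr":[0,0,0]}]}}

```text
t: 27.22
ee_pos: [472.0, -171.8, 256.6]
orientation: [1.195, 1.218, -1.195]
ft_force: [-0.1, -0.1, -0.2]
width: 87.5
```

Call:
{"api": "apply_moves", "payload": {"increments": [{"gripper":100,"delta_pos":[0,0,-3],"dr":[0,0,0]},{"gripper":100,"delta_pos":[0,0,-3],"dr":[0,0,0]},{"gripper":100,"delta_pos":[0,0,-2],"dr":[0,0,0]},{"gripper":100,"delta_pos":[0,0,0],"dr":[0,0,0]},{"gripper":100,"delta_pos":[0,0,0],"dr":[0,0,0]}]}}

```text
t: 27.63
ee_pos: [470.7, -92.3, 256.5]
orientation: [1.192, 1.22, -1.193]
ft_force: [-0.6, -0.5, -0.4]
width: 87.8
```

Run:
```python
from h import *
go((475,-272,250),1)
for n in('side','top'):
    d=grab(n);Q=pts(d)
    if n=='side':save(d,'pics/end.png',(230,110,400,360),2.4)
    for nm,m in(('probe',(abs(Q[...,0]-476)<30)&(abs(Q[...,1]+270)<30)&(Q[...,2]>143)&(Q[...,2]<153)),('prongs',(abs(Q[...,0]-484)<60)&(abs(Q[...,1]+270)<60)&(abs(Q[...,2]-90)<5))):
        q=Q[m];
        if len(q)<5: print(n,nm,'hidden');continue
        c=cv2.minAreaRect(q[:,:2].astype(np.float32));print(n,nm,np.round(c[0],1),np.round(c[1],1),round(c[2],1),'z',np.median(q[:,2]).round(1))
```

```text
t 27.63 pos [470.7 -92.3 256.5] x [-0. -0. -1.] y [ 1.     0.023 -0.   ] F [-0.61 -0.53 -0.4 ] w 87.8 q [-0.22  0.14  1.88 -0.    1.12 -0.24]
shift cm [ 0.654  0.029 17.975] rows 4.3
turn [0.0051 0.0001 0.0004] rows 0.0
turn [-3.1365e+00 -6.0000e-04  2.0000e-04] rows 25.1
side probe [ 475.8 -273.3] [30.5 31. ] 0.4 z 147.3
side prongs [ 483.3 -271.5] [90.7 71.7] 4.8 z 90.6
top probe hidden
top prongs hidden
```

View pics/end.png

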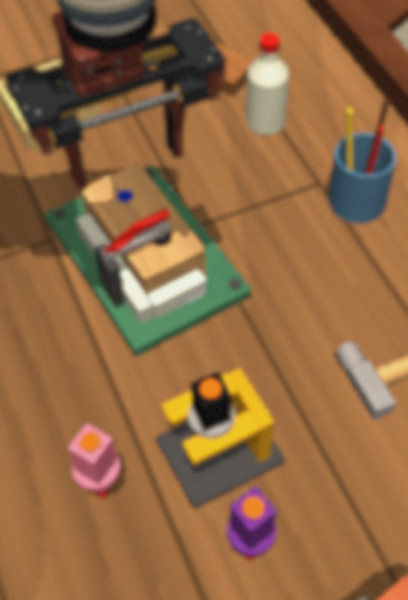

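The probe stands upright at z top 147 mm, about 1.3 mm from the slot middle. The bystanders in view look unmoved and the robot is clear, so I hand in.

```bash
python3 -c "
from workcell import ctrl
print(ctrl.close_job())"
```

```text
the job is handed in; nothing more can be done
None
```

I took the probe from its stand and touched the block's top, free long side and free end in that order. I then hung the probe back and handed the job in at about 28 s of the 67 s allowed.

| Touch | Force rise | Estimated stylus give | Held for |
|---|---|---|---|
| Top | about 2.5 N | 3.5–5 mm | about 0.6 s |
| Side | about 1.4 N | about 3 mm | about 0.7 s |
| End | about 1.5 N | about 3 mm | about 0.7 s |

**Final check:** the side camera shows the probe upright and flat on the prongs, about 1 mm from the slot middle. The gripper is open and clear, and the glue, cup and look-alikes look unmoved. The top camera could not confirm this because the arm hid the stand from it. The offcut is mostly hidden behind the arm in that last picture, but the arm never went near it.

**Checks that disagreed:**
- The cameras differed by 2–3 mm on the block's position in x, and the side touch came about 1–2 mm later than expected. I estimate the top touch was within about 3 mm of the mark's centre. I did not check the side and end contact points in a picture while touching.
- On the top touch, the force suggested about 5 mm of give and the position about 3.5 mm. Both are under the 8 mm limit.
- The probe first stood about 3.5 mm off the slot middle, and I put it back nearer the middle.

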